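# Set the ball cacti out on their colour-matched saucers

## Task

Pick out the four ball cacti on the potting bench and stand each one, pot and all, upright inside the saucer of the same colour as its pot. Set them down gently rather than letting them drop, tip none over, and leave the two rosette succulents where they stand.

Things in the scene. Friction and masses are not known exactly. Their poses are not given: they have to be found in the camera images.
- red_cactus_mid (a point): Loose red round straight-sided plant pot, 52 mm in diameter and 54 mm tall, holding a dark green ribbed ball cactus (a smooth dome with pale spines, 37 mm wide), whose top is 73 mm above the pot's foot; 0.14 to 0.28 kg. The point is on the pot's axis half-way up the pot, 27 mm above its foot; z points up along the pot.
- yellow_cactus_mid (a point): Loose yellow round straight-sided plant pot, 52 mm in diameter and 54 mm tall, holding a dark green ribbed ball cactus (a smooth dome with pale spines, 37 mm wide), whose top is 73 mm above the pot's foot; 0.14 to 0.28 kg. The point is on the pot's axis half-way up the pot, 27 mm above its foot; z points up along the pot.
- blue_cactus_mid (a point): Loose blue round straight-sided plant pot, 52 mm in diameter and 54 mm tall, holding a dark green ribbed ball cactus (a smooth dome with pale spines, 37 mm wide), whose top is 73 mm above the pot's foot; 0.14 to 0.28 kg. The point is on the pot's axis half-way up the pot, 27 mm above its foot; z points up along the pot.
- white_cactus_mid (a point): Loose white round straight-sided plant pot, 52 mm in diameter and 54 mm tall, holding a dark green ribbed ball cactus (a smooth dome with pale spines, 37 mm wide), whose top is 73 mm above the pot's foot; 0.14 to 0.28 kg. The point is on the pot's axis half-way up the pot, 27 mm above its foot; z points up along the pot.
- red_rosette_mid (a point): Loose red round straight-sided plant pot, 52 mm in diameter and 54 mm tall, holding a pale grey-green and mauve rosette succulent, star-shaped with many finger-like leaves, about 56 mm across, whose top is 73 mm above the pot's foot; 0.14 to 0.28 kg. The point is on the pot's axis half-way up the pot, 27 mm above its foot; z points up along the pot.
- blue_rosette_mid (a point): Loose blue round straight-sided plant pot, 52 mm in diameter and 54 mm tall, holding a pale grey-green and mauve rosette succulent, star-shaped with many finger-like leaves, about 56 mm across, whose top is 73 mm above the pot's foot; 0.14 to 0.28 kg. The point is on the pot's axis half-way up the pot, 27 mm above its foot; z points up along the pot.
- red_saucer_in (a point): Empty red round plant saucer, fixed to the bench: 80 mm across the rim, 8 mm high, floor 3 mm thick, hollow 70 mm wide at the floor. The point is the centre of the inner floor, 3 mm above the bench; a pot standing on that floor has its foot at this height. z up.
- yellow_saucer_in (a point): Empty yellow round plant saucer, fixed to the bench: 80 mm across the rim, 8 mm high, floor 3 mm thick, hollow 70 mm wide at the floor. The point is the centre of the inner floor, 3 mm above the bench; a pot standing on that floor has its foot at this height. z up.
- blue_saucer_in (a point): Empty blue round plant saucer, fixed to the bench: 80 mm across the rim, 8 mm high, floor 3 mm thick, hollow 70 mm wide at the floor. The point is the centre of the inner floor, 3 mm above the bench; a pot standing on that floor has its foot at this height. z up.
- white_saucer_in (a point): Empty white round plant saucer, fixed to the bench: 80 mm across the rim, 8 mm high, floor 3 mm thick, hollow 70 mm wide at the floor. The point is the centre of the inner floor, 3 mm above the bench; a pot standing on that floor has its foot at this height. z up.

How it is judged:
By the outcome, as a careful person would: the job done as asked, in the order asked, and still so for the second after the job is handed in, with the robot touching nothing.
It also fails if it takes over 96 s, if anything falls off the work surface, if the arm or the gripper's body presses on something with over 40 N, if the wrist force passes 120 N, or if a joint passes its speed limit or range.

## Robot

A 7-joint arm with a two-finger parallel gripper is mounted at the origin on the work surface. World frame = base frame: x ahead of the robot, y to its left, z up, the work surface at z = 0. Lengths are in m, angles in rad, forces in N, time in s.
With the tool pointing down it reaches from about 0.35 to 0.9 m from the base axis. Payload 7.2 kg.
Tool frame: the origin (TCP) lies at the very end of the fingers, on their centre line; the grasp point (between the pads) lies 19 mm behind it (bot.hold_point_z is the distance from the TCP to the grasp point, in m); z points along the fingers, y is the line along which they close (so a half turn about z gives the same grasp; the last joint's range is limited). The gripper opens to 85 mm and grips with 20 to 120 N. Pads are 22 mm wide; open, the fingers measure 114 mm over their backs; the gripper's body (76 mm by 85 mm) begins 54 mm behind the grasp point. The pads swing forward as they close: fully open they stand 13 mm farther back than shut.
Start: joints at [-0.068, 0.411, -0.013, 1.596, 0.006, 1.134, -0.082], TCP at [0.625, -0, 0.231] pointing down, gripper open.
Joint ranges: [-2.95, 2.95], [-0.29, 1.99], [-1.47, 1.44], [0.14, 2.54], [-1.03, 4.17], [0.13, 1.85], [-2.86, 2.86]. Speed limits (rad/s): [2.39, 2.39, 3.01, 3.01, 3.14, 3.14, 3.14].

## Interface

Orientations are given as a rotation vector (axis times angle).
In Python, from bench import bot, get_image gives the robot as it stands. The module is installed in compiled form; this text tells all that it offers.
- The arm moves only by the shell command python3 -m pendant 'ROWS' [OPENING]. ROWS is JSON, a list of rows, each an object with "xyz": the shift along the tool's x, y, z each as a share of 80 mm, from -1 to 1, a list of three; "rot": the turn, a rotation vector about the tool's x, y, z each as a share of pi rad, from -1 to 1, a list of three. A call has 1 to 10 rows; each row is the pose to reach, as a shift and turn from the pose commanded when the call began, along the tool's axes at that moment, turning the shorter way round; what a row does not reach only later rows make up. A row lasts 1/8 s, in which the tool goes at most 62.5 mm and 10.7 degrees, less where a joint would pass 70% of its speed; a pose out of reach is approached as far as the arm can. A call with a number of a shift or a turn outside -1 to 1 is refused whole. A call with a gripper value outside its range is refused whole. OPENING is the closure, from -1 (fully open) to 1 (shut), set as the call begins (- or left out, the last holds). The fingers move at their own pace and stop on an object; the grip force is fixed at half the most. Time passes only in rows, so rows that repeat a pose let the fingers close. It gives the time, the measured TCP pose, the force, the opening and the grip force at its end, in the units of the state.
- bot.observe(): the state, without advancing time (a new reading comes with each control period).
- get_image(name): name is "scene" or "side" or "wrist"; returns a dict with "color" (384x512x3 uint8, red, green, blue), "depth" (384x512 float32, m along the optical axis (not along the pixel's ray), 0 where there is no reading), "K" (3x3 intrinsics, pixels), "R" (3x3) and "t" (3): a world point X has camera coordinates R X + t. Camera axes: x right, y down, z forward; pixel columns grow to the right and rows downward; lengths in m; the calibration is good to about 2 mm. A picture is of the moment at which its call begins.
- bot.finish_job(): hands the job in; it is judged then, once.
The state is a dict: "t": time; "joint_positions": joint angles; "dq": joint speeds; "joint_efforts": joint torques, N m; "ee_pos": TCP position; "tcp_rot": TCP orientation; "wrist_force": force on the tool from outside, world axes, zero at the start; "ft_torque": the same for the moment, N m; "gripper_width": opening from 0.0 (shut) to 1.0 (fully open); "grasp_force": force on a finger pad.
Only numpy, scipy, OpenCV 4.12 (cv2) and the standard library are available. Lean on these libraries where they do the work, as an engineer would, in place of code of your own. Each camera call takes 0.05 s, during which the arm holds its last target. There are 200 camera calls.

## Working session

There is one attempt and no reset: what is moved stays moved. The work goes in short steps, Python scripts to look and compute and a shell command to move; the robot and the scene stay as the last step left them, time stands still between calls to the robot, and variables do not carry over. Pictures are saved under pics/ and viewed, at most 14 in all, crops included, and the job is handed in when it is done.

```bash
mkdir -p pics; python3 - <<'E'
from bench import bot,get_image
import cv2
s=bot.observe();print(s['t'],s['ee_pos'],s['tcp_rot'],s['gripper_width'],bot.hold_point_z)
for n in ['scene','side']:
    i=get_image(n);cv2.imwrite(f'pics/{n}0.png',i['color'][:,:,::-1]);print(n,i['K'].tolist(),i['R'].round(3).tolist(),i['t'].round(3).tolist())
E
```

```text
0.0 [ 6.24481671e-01 -5.35853705e-05  2.30446298e-01] [-2.22069289e+00 -2.22064745e+00  1.93284554e-03] 0.998683088036477 0.0187
scene [[366.0148907096541, 0.0, 255.63660399933235], [0.0, 366.0148907096541, 186.7238740463732], [0.0, 0.0, 1.0]] [[-0.766, 0.643, 0.018], [0.351, 0.44, -0.826], [-0.539, -0.627, -0.563]] [0.394, -0.14, 1.227]
side [[390.9153294952593, 0.0, 266.815110273], [0.0, 390.9153294952593, 189.99084215775656], [0.0, 0.0, 1.0]] [[-0.995, -0.1, -0.012], [-0.048, 0.576, -0.816], [0.088, -0.811, -0.578]] [0.493, 0.079, 1.034]
```

View pics/scene0.png

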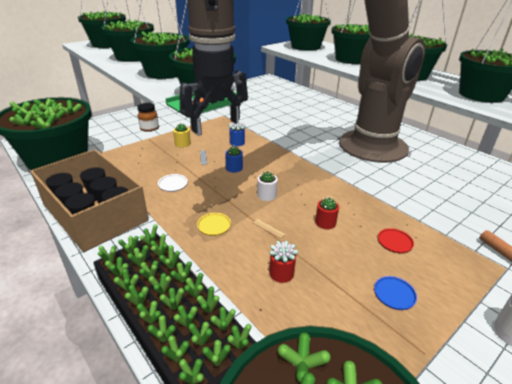

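View pics/side0.png

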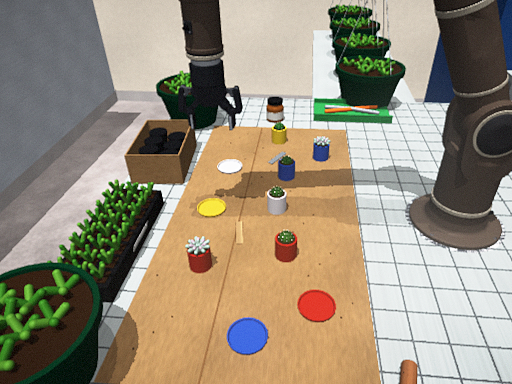

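The scene view shows these things:
- **Cacti:** yellow (182,138), blue (234,160), white (267,187), red (327,214).
- **Rosettes:** blue (237,133), red (283,262).
- **Saucers:** white (172,182), yellow (213,224), red (395,240), blue (395,293).

The side view shows the same things:
- **Cacti:** yellow (279,134), blue (286,168), white (277,200), red (286,246).
- **Rosettes:** blue (321,149), red (200,255).
- **Saucers:** white (230,166), yellow (211,207), red (317,305), blue (247,336).

Next I'll mask by colour around those positions and triangulate.

```bash
cat > m.py <<'E'
import numpy as np,cv2
from scipy.optimize import least_squares
from bench import bot,get_image
HSV={'red':[((0,130,50),(8,255,255)),((172,130,50),(180,255,255))],'yellow':[((20,120,80),(33,255,255))],
 'blue':[((105,120,40),(125,255,255))],'white':[((0,0,120),(180,50,255))]}
def mask(img,c,seed,r):
    h=cv2.cvtColor(img['color'],cv2.COLOR_RGB2HSV);m=sum(cv2.inRange(h,a,b) for a,b in HSV[c])
    k=np.zeros_like(m);cv2.rectangle(k,(seed[0]-r,seed[1]-r),(seed[0]+r,seed[1]+r),255,-1);m=m&k
    n,l,st,ce=cv2.connectedComponentsWithStats(m)
    j=1+int(np.argmax(st[1:,4]));return l==j,st[j],ce[j]
def ray(i,uv):
    d=i['R'].T@np.linalg.inv(i['K'])@np.array([*uv,1.]);return -i['R'].T@i['t'],d/np.linalg.norm(d)
def tri(rs):
    A=sum(np.eye(3)-np.outer(d,d) for o,d in rs);b=sum((np.eye(3)-np.outer(d,d))@o for o,d in rs)
    X=np.linalg.solve(A,b);return X,max(np.linalg.norm(np.cross(X-o,d)) for o,d in rs)
def plane(i,uv,z):
    o,d=ray(i,uv);return o+d*(z-o[2])/d[2]
def pts(i,m):
    v,u=np.nonzero(m&(i['depth']>0));z=i['depth'][v,u]
    return (np.linalg.inv(i['K'])@np.stack([u,v,0*u+1])*z-i['t'][:,None]).T@i['R']
def circ(P,z0=.012,z1=.045):
    P=P[(P[:,2]>z0)&(P[:,2]<z1)]
    f=lambda c:np.hypot(P[:,0]-c[0],P[:,1]-c[1])-.026
    r=least_squares(f,P[:,:2].mean(0),loss='soft_l1',f_scale=.002);return r.x,len(P)
E
python3 - <<'E'
from m import *
S=get_image('scene');D=get_image('side')
pots={'yellow':((182,138),(279,136)),'blue':((234,160),(286,172)),'white':((267,187),(277,203)),'red':((327,216),(286,249)),'blueR':((237,138),(321,153)),'redR':((283,266),(200,260))}
sau={'white':((172,182),(230,166)),'yellow':((213,224),(211,207)),'red':((395,240),(317,305)),'blue':((395,293),(247,336))}
for n,(a,b) in pots.items():
    c=n.rstrip('R');Q=[mask(S,c,a,18),mask(D,c,b,18)]
    X,e=tri([ray(S,Q[0][2]),ray(D,Q[1][2])])
    P=[pts(S,Q[0][0]),pts(D,Q[1][0])]
    print(n,Q[0][1],Q[1][1],'tri',X.round(4),round(e,4),'circ',*[circ(p)[0].round(4) for p in P],circ(np.vstack(P)),'z',[np.percentile(p[:,2],[2,98]).round(3) for p in P])
for n,(a,b) in sau.items():
    Q=[mask(S,n,a,26),mask(D,n,b,26)]
    X,e=tri([ray(S,Q[0][2]),ray(D,Q[1][2])])
    print('saucer',n,Q[0][1],Q[1][1],X.round(4),round(e,4),plane(S,Q[0][2],.007).round(4),plane(D,Q[1][2],.007).round(4))
E
```

```text
yellow [173 127  18  21 271] [272 126  15  19 216] tri [ 0.4942 -0.4007  0.0215] 0.0001 circ [ 0.4938 -0.4026] [ 0.495  -0.4023] (array([ 0.49419396, -0.40250956]), 260) z [array([0.001, 0.055]), array([0.003, 0.057])]
blue [226 152  16  20 260] [279 160  16  21 244] tri [ 0.4532 -0.1741  0.0178] 0.0002 circ [ 0.4538 -0.1737] [ 0.4552 -0.173 ] (array([ 0.45426161, -0.17346639]), 290) z [array([0.003, 0.054]), array([0.004, 0.057])]
white [257 174  21  27 376] [267 188  20  27 335] tri [ 0.4707 -0.0063  0.0194] 0.0003 circ [ 0.4699 -0.0085] [ 0.4708 -0.0081] (array([ 0.47015364, -0.00831231]), 374) z [array([-0.   ,  0.055]), array([0.003, 0.057])]
red [315 200  24  29 432] [275 232  22  30 419] tri [0.4345 0.1678 0.0167] 0.0006 circ [0.4343 0.1665] [0.4352 0.1671] (array([0.43454733, 0.16682827]), 450) z [array([0.003, 0.055]), array([0.004, 0.057])]
blueR [230 129  14  17 199] [313 143  16  18 216] tri [ 0.3468 -0.297   0.0191] 0.0001 circ [ 0.347  -0.2967] [ 0.3487 -0.2957] (array([ 0.34755447, -0.29627249]), 248) z [array([0.004, 0.053]), array([0.005, 0.056])]
redR [269 255  27  28 509] [187 248  25  25 412] tri [0.6294 0.2187 0.0102] 0.0007 circ [0.6289 0.218 ] [0.6299 0.2184] (array([0.62919857, 0.21808009]), 524) z [array([0.002, 0.054]), array([0.003, 0.056])]
saucer white [158 174  30  18 417] [217 159  25  15 284] [ 0.6388 -0.2105  0.0052] 0.001 [ 0.6406 -0.2064  0.007 ] [ 0.6384 -0.2095  0.007 ]
saucer yellow [197 212  34  24 646] [197 198  29  19 446] [0.6506 0.0068 0.0049] 0.0006 [0.6524 0.0097 0.007 ] [0.6499 0.0086 0.007 ]
saucer red [378 228  36  25 691] [297 290  39  32 980] [0.3617 0.3132 0.0038] 0.0001 [0.3654 0.3148 0.007 ] [0.3618 0.3155 0.007 ]
saucer blue [ 375  277   42   33 1023] [ 227  318   41   36 1170] [0.4946 0.3967 0.0035] 0.0002 [0.498  0.3981 0.007 ] [0.4941 0.3988 0.007 ]
```

Every measurement passes the checks: pots run from z≈0 to 0.055, saucers sit at about 5 mm, ray gaps are under 1 mm, and everything is within reach. The tool axes are x = world +y, y = world +x, z = down. I'll hover over the red cactus and check from close by.

```bash
python3 -m pendant '[{"xyz":[0.23,-0.26,0.11],"rot":[0,0,0]},{"xyz":[0.46,-0.53,0.22],"rot":[0,0,0]},{"xyz":[0.70,-0.79,0.33],"rot":[0,0,0]}]' -1 && python3 -m pendant '[{"xyz":[0.23,-0.26,0.11],"rot":[0,0,0]},{"xyz":[0.46,-0.53,0.22],"rot":[0,0,0]},{"xyz":[0.70,-0.79,0.33],"rot":[0,0,0]}]' && python3 -m pendant '[{"xyz":[0.23,-0.26,0.11],"rot":[0,0,0]},{"xyz":[0.46,-0.53,0.22],"rot":[0,0,0]},{"xyz":[0.69,-0.79,0.34],"rot":[0,0,0]},{"xyz":[0.69,-0.79,0.34],"rot":[0,0,0]}]'
python3 - <<'E'
from m import *
S=get_image('scene');W=get_image('wrist');cv2.imwrite('pics/w1.png',W['color'][:,:,::-1])
s=bot.observe();print(s['t'],s['ee_pos'],s['joint_positions'])
def at(uv):
    d=S['depth'][uv[1],uv[0]];return (S['R'].T@(np.linalg.inv(S['K'])@[*uv,1]*d-S['t'])).round(3)
for uv in [(204,153),(204,158),(204,163),(148,108),(148,125),(270,228)]:print(uv,at(uv))
print(W['R'].round(3).tolist(),W['t'].round(3))
E
```

```text
t: 0.57
ee_pos: [0.561, 0.0564, 0.2044]
tcp_rot: [-2.222, -2.221, 0.0]
wrist_force: [0.1, -0.3, 0.0]
gripper_width: 0.999
grasp_force: 0.0
t: 0.95
ee_pos: [0.4977, 0.1125, 0.1782]
tcp_rot: [-2.222, -2.221, 0.0]
wrist_force: [0.5, -0.1, -0.2]
gripper_width: 0.996
grasp_force: 0.0
t: 1.45
ee_pos: [0.4336, 0.1683, 0.1507]
tcp_rot: [-2.217, -2.224, 0.002]
wrist_force: [0.9, -0.4, -0.2]
gripper_width: 0.994
grasp_force: 0.0
1.55 [0.43575322 0.16703409 0.15146974] [-0.36078436  0.24346111 -0.1269067   2.05253524  0.04117026  0.8475543
 -0.51082112]
(204, 153) [ 0.477 -0.298  0.003]
(204, 158) [ 0.494 -0.272  0.002]
(204, 163) [ 0.511 -0.245  0.003]
(148, 108) [ 0.526 -0.558  0.081]
(148, 125) [ 0.539 -0.552  0.024]
(270, 228) [0.555 0.101 0.002]
[[1.0, 0.001, 0.0], [0.0, -0.945, 0.327], [0.0, -0.327, -0.945]] [-0.435  0.142  0.36 ]
```

View pics/w1.png

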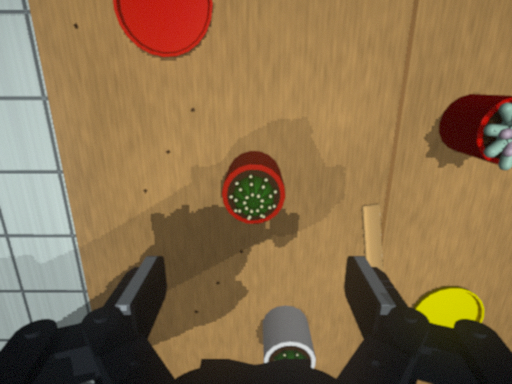

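Wrist view: the red cactus rim is centred near (253,194), clear between the fingers. The red saucer is at the top near (165,12), and the label on the bench lies flat. I'll check the rim ray, then descend.

```bash
python3 - <<'E'
from m import *
W=get_image('wrist');print(W['K'][0],plane(W,(253.5,193),.054).round(4)); s=bot.observe();print(s['ee_pos'].round(4))
E
python3 -m pendant '[{"xyz":[0,0,0.3],"rot":[0,0,0]},{"xyz":[0,0,0.6],"rot":[0,0,0]},{"xyz":[0,0,0.9],"rot":[0,0,0]},{"xyz":[0,0,0.9],"rot":[0,0,0]}]'
```

```text
[315.38093572   0.         255.05304907] [0.4344 0.1682 0.054 ]
[0.4361 0.1668 0.1516]
t: 2.1
ee_pos: [0.4351, 0.166, 0.0782]
tcp_rot: [-2.222, -2.219, 0.004]
wrist_force: [-0.2, 0.2, 0.0]
gripper_width: 1.003
grasp_force: 0.0
```

The wrist ray agrees to about 1 mm. Descending and gripping.

```bash
python3 -m pendant '[{"xyz":[0,0,0.25],"rot":[0,0,0]},{"xyz":[0,0,0.5],"rot":[0,0,0]},{"xyz":[0,0,0.65],"rot":[0,0,0]},{"xyz":[0,0,0.76],"rot":[0,0,0]},{"xyz":[0,0,0.76],"rot":[0,0,0]}]'
python3 -m pendant '[{"xyz":[0,0,0],"rot":[0,0,0]},{"xyz":[0,0,0],"rot":[0,0,0]},{"xyz":[0,0,0],"rot":[0,0,0]},{"xyz":[0,0,0],"rot":[0,0,0]},{"xyz":[0,0,0],"rot":[0,0,0]},{"xyz":[0,0,0],"rot":[0,0,0]}]' 1
```

```text
t: 2.72
ee_pos: [0.4354, 0.1671, 0.0184]
tcp_rot: [-2.222, -2.221, 0.001]
wrist_force: [-0.1, -0.6, -0.8]
gripper_width: 1.0
grasp_force: 0.0
t: 3.48
ee_pos: [0.4355, 0.1673, 0.0193]
tcp_rot: [2.221, 2.221, 0.001]
wrist_force: [-1.5, -0.9, 7.2]
gripper_width: 0.597
grasp_force: 61.3
```

```bash
python3 -m pendant '[{"xyz":[0,0,-0.2],"rot":[0,0,0]},{"xyz":[0,0,-0.5],"rot":[0,0,0]},{"xyz":[0,0,-0.8],"rot":[0,0,0]},{"xyz":[0,0,-1],"rot":[0,0,0]}]' && python3 -m pendant '[{"xyz":[0.25,-0.12,0],"rot":[0,0,0]},{"xyz":[0.58,-0.29,0],"rot":[0,0,0]},{"xyz":[0.91,-0.455,0],"rot":[0,0,0]}]' && python3 -m pendant '[{"xyz":[0.33,-0.16,0],"rot":[0,0,0]},{"xyz":[0.66,-0.33,0],"rot":[0,0,0]},{"xyz":[0.91,-0.455,0],"rot":[0,0,0]},{"xyz":[0.91,-0.455,0],"rot":[0,0,0]},{"xyz":[0.91,-0.455,0],"rot":[0,0,0]}]' && python3 -m pendant '[{"xyz":[0,0,0.3],"rot":[0,0,0]},{"xyz":[0,0,0.6],"rot":[0,0,0]},{"xyz":[0,0,0.75],"rot":[0,0,0]},{"xyz":[0,0,0.75],"rot":[0,0,0]},{"xyz":[0,0,0.75],"rot":[0,0,0]}]'
python3 - <<'E'
from m import *
W=get_image('wrist');D=get_image('side');cv2.imwrite('pics/p2.png',np.hstack([W['color'][:,:,::-1][:,100:420],D['color'][180:,160:400,::-1].repeat(2,0)[:384].repeat(2,1)[:,:480]]))
E
```

```text
t: 3.98
ee_pos: [0.4355, 0.1672, 0.0996]
tcp_rot: [2.221, 2.221, 0.001]
wrist_force: [-0.2, -0.3, -2.9]
gripper_width: 0.599
grasp_force: 62.9
t: 4.35
ee_pos: [0.3984, 0.2405, 0.0986]
tcp_rot: [2.222, 2.221, 0.0]
wrist_force: [0.5, 0.2, -3.3]
gripper_width: 0.594
grasp_force: 62.9
t: 4.97
ee_pos: [0.3627, 0.312, 0.0984]
tcp_rot: [2.221, 2.221, -0.001]
wrist_force: [0.1, -0.5, -3.0]
gripper_width: 0.59
grasp_force: 62.9
t: 5.6
ee_pos: [0.3631, 0.3129, 0.0391]
tcp_rot: [2.222, 2.221, 0.001]
wrist_force: [0.3, -0.5, -2.8]
gripper_width: 0.599
grasp_force: 63.0
```

View pics/p2.png

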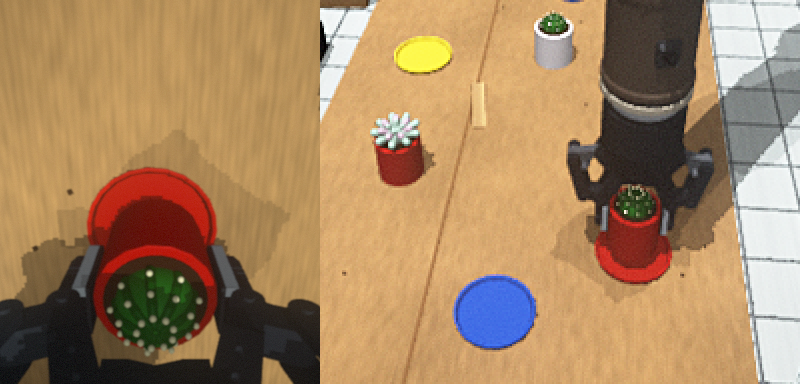

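The pot is upright in the fingers and centred over the red saucer, about 17 mm up in both views. Lowering it gently.

```bash
python3 -m pendant '[{"xyz":[0,0,0.07],"rot":[0,0,0]},{"xyz":[0,0,0.14],"rot":[0,0,0]},{"xyz":[0,0,0.18],"rot":[0,0,0]},{"xyz":[0,0,0.2],"rot":[0,0,0]},{"xyz":[0,0,0.2],"rot":[0,0,0]},{"xyz":[0,0,0.2],"rot":[0,0,0]}]'
python3 -m pendant '[{"xyz":[0,0,0.006],"rot":[0,0,0]},{"xyz":[0,0,0.012],"rot":[0,0,0]},{"xyz":[0,0,0.012],"rot":[0,0,0]},{"xyz":[0,0,0.012],"rot":[0,0,0]}]'
```

```text
t: 6.45
ee_pos: [0.3626, 0.3129, 0.0225]
tcp_rot: [2.221, 2.222, 0.0]
wrist_force: [0.5, 0.6, -2.9]
gripper_width: 0.59
grasp_force: 63.3
t: 6.95
ee_pos: [0.3627, 0.3129, 0.0223]
tcp_rot: [2.221, 2.221, 0.001]
wrist_force: [-3.1, -2.5, 8.3]
gripper_width: 0.595
grasp_force: 64.1
```

Contact made (force −3 → +8 N). Releasing, lifting and heading to the white cactus.

```bash
python3 -m pendant '[{"xyz":[0,0,0],"rot":[0,0,0]},{"xyz":[0,0,0],"rot":[0,0,0]},{"xyz":[0,0,0],"rot":[0,0,0]},{"xyz":[0,0,0],"rot":[0,0,0]},{"xyz":[0,0,0],"rot":[0,0,0]}]' -1 && python3 -m pendant '[{"xyz":[0,0,-0.15],"rot":[0,0,0]},{"xyz":[0,0,-0.4],"rot":[0,0,0]},{"xyz":[0,0,-0.7],"rot":[0,0,0]},{"xyz":[0,0,-1],"rot":[0,0,0]}]' && python3 -m pendant '[{"xyz":[-0.2,0.07,-0.4],"rot":[0,0,0]},{"xyz":[-0.5,0.16,-0.6],"rot":[0,0,0]},{"xyz":[-1,0.34,-0.6],"rot":[0,0,0]}]' && python3 -m pendant '[{"xyz":[-0.5,0.17,0],"rot":[0,0,0]},{"xyz":[-1,0.34,0],"rot":[0,0,0]}]' && python3 -m pendant '[{"xyz":[-0.5,0.17,0],"rot":[0,0,0]},{"xyz":[-1,0.34,0],"rot":[0,0,0]}]' && python3 -m pendant '[{"xyz":[-0.4,0.13,0],"rot":[0,0,0]},{"xyz":[-0.8,0.26,0],"rot":[0,0,0]},{"xyz":[-1,0.33,0],"rot":[0,0,0]},{"xyz":[-1,0.33,0],"rot":[0,0,0]},{"xyz":[-1,0.33,0],"rot":[0,0,0]}]'
python3 - <<'E'
from m import *
S=get_image('scene');D=get_image('side')
P=[pts(S,mask(S,'white',(267,190),18)[0]),pts(D,mask(D,'white',(277,203),18)[0])]
print([(circ(p),np.percentile(p[:,2],[2,98])) for p in P])
W=get_image('wrist');cv2.imwrite('pics/p3.png',np.hstack([W['color'][:,:,::-1],D['color'][:,220:500,::-1]]))
E
```

```text
t: 7.58
ee_pos: [0.3626, 0.3128, 0.0215]
tcp_rot: [2.221, 2.221, -0.0]
wrist_force: [0.6, 0.4, -0.1]
gripper_width: 1.002
grasp_force: 0.0
t: 8.07
ee_pos: [0.3626, 0.3128, 0.1031]
tcp_rot: [-2.221, -2.221, -0.001]
wrist_force: [0.8, -0.1, -0.2]
gripper_width: 1.002
grasp_force: 0.0
t: 8.45
ee_pos: [0.3905, 0.2337, 0.1519]
tcp_rot: [2.218, 2.224, 0.007]
wrist_force: [0.7, -0.2, -1.6]
gripper_width: 1.002
grasp_force: 0.0
t: 8.7
ee_pos: [0.4174, 0.1516, 0.1505]
tcp_rot: [2.221, 2.222, 0.002]
wrist_force: [0.8, 0.4, 0.1]
gripper_width: 1.001
grasp_force: 0.0
t: 8.95
ee_pos: [0.4446, 0.0716, 0.1505]
tcp_rot: [2.221, 2.221, 0.002]
wrist_force: [-0.8, 0.7, 1.2]
gripper_width: 1.001
grasp_force: 0.0
t: 9.57
ee_pos: [0.4704, -0.0063, 0.1499]
tcp_rot: [-2.22, -2.222, -0.001]
wrist_force: [0.7, 0.4, -0.1]
gripper_width: 0.999
grasp_force: 0.0
[((array([ 0.4699993 , -0.00836178]), 202), array([0.00028198, 0.05518874])), ((array([ 0.47110512, -0.00797728]), 174), array([0.00335778, 0.05718388]))]
```

View pics/p3.png

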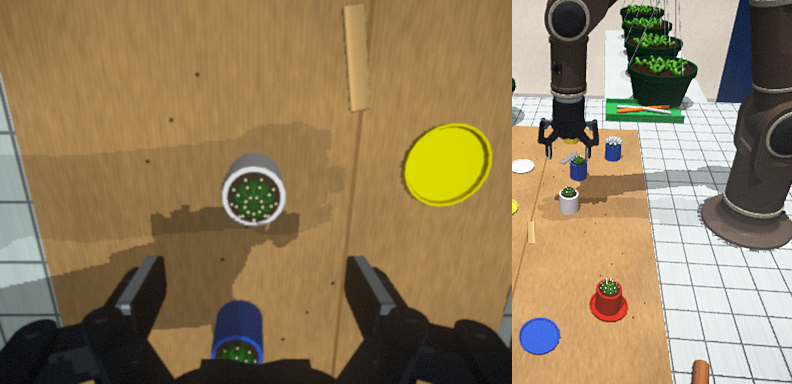

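The red pot stands in its saucer at side (608,300 in the composite), and the white cactus is centred between the fingers at wrist (253,190). Descending, gripping and lifting.

```bash
python3 -m pendant '[{"xyz":[0,0,0.25],"rot":[0,0,0]},{"xyz":[0,0,0.5],"rot":[0,0,0]},{"xyz":[0,0,0.75],"rot":[0,0,0]},{"xyz":[0,0,1],"rot":[0,0,0]}]' && python3 -m pendant '[{"xyz":[0,0,0.25],"rot":[0,0,0]},{"xyz":[0,0,0.45],"rot":[0,0,0]},{"xyz":[0,0,0.63],"rot":[0,0,0]},{"xyz":[0,0,0.63],"rot":[0,0,0]}]' && python3 -m pendant '[{"xyz":[0,0,0],"rot":[0,0,0]},{"xyz":[0,0,0],"rot":[0,0,0]},{"xyz":[0,0,0],"rot":[0,0,0]},{"xyz":[0,0,0],"rot":[0,0,0]},{"xyz":[0,0,0],"rot":[0,0,0]},{"xyz":[0,0,0],"rot":[0,0,0]}]' 1 && python3 -m pendant '[{"xyz":[0,0,-0.2],"rot":[0,0,0]},{"xyz":[0,0,-0.5],"rot":[0,0,0]},{"xyz":[0,0,-0.8],"rot":[0,0,0]},{"xyz":[0,0,-1],"rot":[0,0,0]},{"xyz":[0,0,-1],"rot":[0,0,0]}]'
```

```text
t: 10.22
ee_pos: [0.4706, -0.0064, 0.069]
tcp_rot: [-2.22, -2.223, -0.001]
wrist_force: [1.2, -0.9, 0.4]
gripper_width: 1.001
grasp_force: 0.0
t: 10.72
ee_pos: [0.4699, -0.0069, 0.0183]
tcp_rot: [-2.22, -2.221, 0.002]
wrist_force: [0.4, 0.3, -1.1]
gripper_width: 1.002
grasp_force: 0.0
t: 11.48
ee_pos: [0.4709, -0.0072, 0.02]
tcp_rot: [2.221, 2.221, 0.001]
wrist_force: [-2.1, 0.6, 6.3]
gripper_width: 0.593
grasp_force: 61.6
t: 12.1
ee_pos: [0.4715, -0.0072, 0.1004]
tcp_rot: [2.22, 2.22, 0.004]
wrist_force: [-0.3, 0.6, -3.1]
gripper_width: 0.592
grasp_force: 62.8
```

```bash
python3 -m pendant '[{"xyz":[-0.28,0.23,0],"rot":[0,0,0]},{"xyz":[-0.56,0.47,0],"rot":[0,0,0]},{"xyz":[-0.845,0.705,0],"rot":[0,0,0]}]' && python3 -m pendant '[{"xyz":[-0.28,0.23,0],"rot":[0,0,0]},{"xyz":[-0.56,0.47,0],"rot":[0,0,0]},{"xyz":[-0.845,0.705,0],"rot":[0,0,0]}]' && python3 -m pendant '[{"xyz":[-0.28,0.23,0],"rot":[0,0,0]},{"xyz":[-0.56,0.47,0],"rot":[0,0,0]},{"xyz":[-0.84,0.70,0],"rot":[0,0,0]},{"xyz":[-0.84,0.70,0],"rot":[0,0,0]},{"xyz":[-0.84,0.70,0],"rot":[0,0,0]}]' && python3 -m pendant '[{"xyz":[0,0,0.3],"rot":[0,0,0]},{"xyz":[0,0,0.6],"rot":[0,0,0]},{"xyz":[0,0,0.75],"rot":[0,0,0]},{"xyz":[0,0,0.75],"rot":[0,0,0]},{"xyz":[0,0,0.75],"rot":[0,0,0]}]'
python3 - <<'E'
from m import *
W=get_image('wrist');S=get_image('scene')
cv2.imwrite('pics/p4.png',np.hstack([W['color'][:,:,::-1][:,100:420],cv2.resize(S['color'][90:282,90:330,::-1],(480,384))]))
E
```

```text
t: 12.48
ee_pos: [0.527, -0.0754, 0.0982]
tcp_rot: [-2.22, -2.221, 0.001]
wrist_force: [0.2, 0.1, -2.0]
gripper_width: 0.591
grasp_force: 62.9
t: 12.85
ee_pos: [0.5833, -0.143, 0.0978]
tcp_rot: [-2.22, -2.221, 0.001]
wrist_force: [-0.1, -0.2, -2.5]
gripper_width: 0.594
grasp_force: 62.9
t: 13.48
ee_pos: [0.6385, -0.2089, 0.0978]
tcp_rot: [-2.22, -2.22, 0.001]
wrist_force: [-1.1, 0.6, -2.8]
gripper_width: 0.59
grasp_force: 63.2
t: 14.1
ee_pos: [0.6399, -0.2096, 0.0401]
tcp_rot: [2.22, 2.221, 0.001]
wrist_force: [-0.1, -0.9, -1.9]
gripper_width: 0.592
grasp_force: 63.2
```

View pics/p4.png

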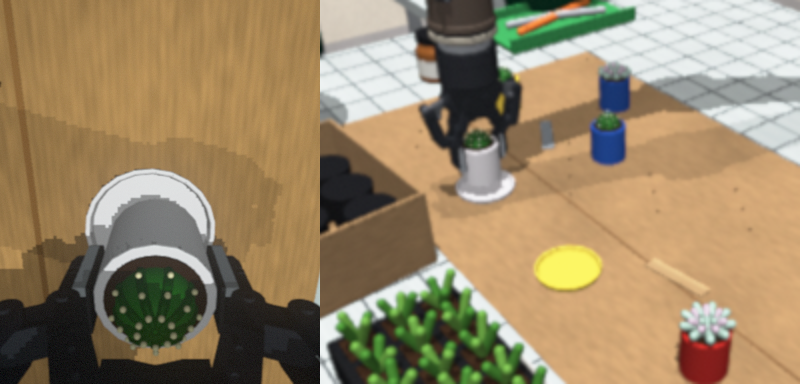

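The white pot sits centred over its saucer, about 17 mm up. Lowering it.

```bash
python3 -m pendant '[{"xyz":[0,0,0.07],"rot":[0,0,0]},{"xyz":[0,0,0.14],"rot":[0,0,0]},{"xyz":[0,0,0.18],"rot":[0,0,0]},{"xyz":[0,0,0.2],"rot":[0,0,0]},{"xyz":[0,0,0.2],"rot":[0,0,0]},{"xyz":[0,0,0.2],"rot":[0,0,0]}]'
python3 -m pendant '[{"xyz":[0,0,0.006],"rot":[0,0,0]},{"xyz":[0,0,0.012],"rot":[0,0,0]},{"xyz":[0,0,0.012],"rot":[0,0,0]},{"xyz":[0,0,0.012],"rot":[0,0,0]}]'
```

```text
t: 14.95
ee_pos: [0.6394, -0.2096, 0.0232]
tcp_rot: [2.221, 2.221, 0.0]
wrist_force: [-0.4, -1.0, -0.9]
gripper_width: 0.593
grasp_force: 63.4
t: 15.45
ee_pos: [0.6394, -0.2097, 0.0231]
tcp_rot: [2.221, 2.221, 0.0]
wrist_force: [-3.9, 2.5, 7.5]
gripper_width: 0.593
grasp_force: 63.9
```

```bash
python3 -m pendant '[{"xyz":[0,0,0],"rot":[0,0,0]},{"xyz":[0,0,0],"rot":[0,0,0]},{"xyz":[0,0,0],"rot":[0,0,0]},{"xyz":[0,0,0],"rot":[0,0,0]},{"xyz":[0,0,0],"rot":[0,0,0]}]' -1 && python3 -m pendant '[{"xyz":[0,0,-0.15],"rot":[0,0,0]},{"xyz":[0,0,-0.4],"rot":[0,0,0]},{"xyz":[0,0,-0.7],"rot":[0,0,0]},{"xyz":[0,0,-1],"rot":[0,0,0]}]' && python3 -m pendant '[{"xyz":[0.04,-0.2,-0.4],"rot":[0,0,0]},{"xyz":[0.1,-0.5,-0.6],"rot":[0,0,0]},{"xyz":[0.15,-0.77,-0.6],"rot":[0,0,0]}]' && python3 -m pendant '[{"xyz":[0.08,-0.4,0],"rot":[0,0,0]},{"xyz":[0.15,-0.77,0],"rot":[0,0,0]}]' && python3 -m pendant '[{"xyz":[0.08,-0.4,0],"rot":[0,0,0]},{"xyz":[0.15,-0.77,0],"rot":[0,0,0]},{"xyz":[0.15,-0.77,0],"rot":[0,0,0]},{"xyz":[0.15,-0.77,0],"rot":[0,0,0]}]'
python3 - <<'E'
from m import *
W=get_image('wrist');S=get_image('scene');D=get_image('side')
m,st,ce=mask(W,'blue',(253,190),60);print(st,circ(pts(W,m)),circ(pts(D,mask(D,'blue',(286,172),18)[0])))
cv2.imwrite('pics/p5.png',np.hstack([W['color'][:,:,::-1][:,50:460],S['color'][:,100:480,::-1]]))
E
```

```text
t: 16.08
ee_pos: [0.6394, -0.2096, 0.0221]
tcp_rot: [-2.221, -2.222, 0.0]
wrist_force: [0.1, -0.2, 0.1]
gripper_width: 1.0
grasp_force: 0.0
t: 16.58
ee_pos: [0.6399, -0.2098, 0.1048]
tcp_rot: [2.22, 2.22, 0.001]
wrist_force: [0.2, 0.4, -0.1]
gripper_width: 1.002
grasp_force: 0.0
t: 16.95
ee_pos: [0.5785, -0.1979, 0.1538]
tcp_rot: [2.218, 2.218, 0.004]
wrist_force: [-0.8, 0.2, 0.6]
gripper_width: 0.999
grasp_force: 0.0
t: 17.2
ee_pos: [0.5157, -0.1856, 0.152]
tcp_rot: [2.22, 2.22, 0.002]
wrist_force: [-0.6, 0.7, 0.7]
gripper_width: 1.0
grasp_force: 0.0
t: 17.7
ee_pos: [0.4559, -0.1739, 0.1515]
tcp_rot: [2.22, 2.22, 0.002]
wrist_force: [0.4, -1.0, 0.6]
gripper_width: 1.002
grasp_force: 0.0
[ 220  151   62   71 1337] (array([ 0.45284511, -0.17337522]), 329) (array([ 0.45476553, -0.17316505]), 142)
```

View pics/p5.png

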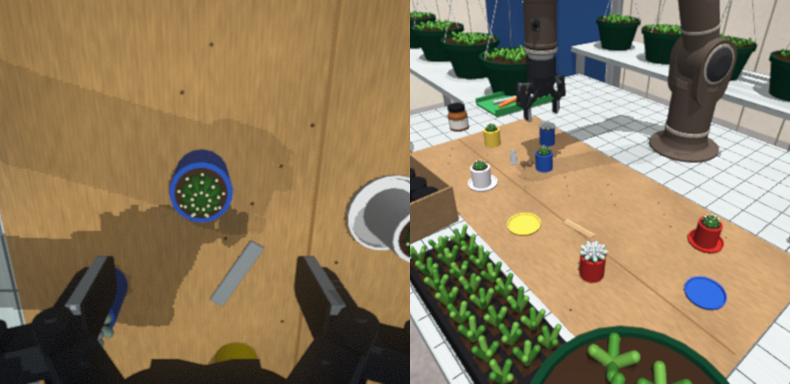

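The white pot is in its saucer at composite (481,182). The blue cactus is centred between the fingers at wrist composite (201,185), and the nearby label is flat. Gripping and carrying it.

```bash
python3 -m pendant '[{"xyz":[0,0,0.25],"rot":[0,0,0]},{"xyz":[0,0,0.5],"rot":[0,0,0]},{"xyz":[0,0,0.75],"rot":[0,0,0]},{"xyz":[0,0,1],"rot":[0,0,0]}]' && python3 -m pendant '[{"xyz":[0,0,0.25],"rot":[0,0,0]},{"xyz":[0,0,0.45],"rot":[0,0,0]},{"xyz":[0,0,0.63],"rot":[0,0,0]},{"xyz":[0,0,0.63],"rot":[0,0,0]}]' && python3 -m pendant '[{"xyz":[0,0,0],"rot":[0,0,0]},{"xyz":[0,0,0],"rot":[0,0,0]},{"xyz":[0,0,0],"rot":[0,0,0]},{"xyz":[0,0,0],"rot":[0,0,0]},{"xyz":[0,0,0],"rot":[0,0,0]},{"xyz":[0,0,0],"rot":[0,0,0]}]' 1 && python3 -m pendant '[{"xyz":[0,0,-0.2],"rot":[0,0,0]},{"xyz":[0,0,-0.5],"rot":[0,0,0]},{"xyz":[0,0,-0.8],"rot":[0,0,0]},{"xyz":[0,0,-1],"rot":[0,0,0]},{"xyz":[0,0,-1],"rot":[0,0,0]}]'
```

```text
t: 18.35
ee_pos: [0.4552, -0.1737, 0.0694]
tcp_rot: [2.221, 2.222, 0.0]
wrist_force: [-0.3, -0.3, 0.4]
gripper_width: 0.999
grasp_force: 0.0
t: 18.85
ee_pos: [0.454, -0.1734, 0.0188]
tcp_rot: [-2.22, -2.22, 0.001]
wrist_force: [-0.1, -0.3, 0.8]
gripper_width: 1.0
grasp_force: 0.0
t: 19.6
ee_pos: [0.4548, -0.1738, 0.0207]
tcp_rot: [2.221, 2.221, 0.001]
wrist_force: [-1.3, -0.4, 5.1]
gripper_width: 0.593
grasp_force: 61.6
t: 20.23
ee_pos: [0.4556, -0.1739, 0.1017]
tcp_rot: [2.219, 2.219, 0.003]
wrist_force: [-0.6, 0.4, -2.4]
gripper_width: 0.595
grasp_force: 62.9
```

```bash
python3 -m pendant '[{"xyz":[0.25,0.02,-0.15],"rot":[0,0,0]},{"xyz":[0.58,0.04,-0.3],"rot":[0,0,0]},{"xyz":[0.9,0.063,-0.3],"rot":[0,0,0]}]' && python3 -m pendant '[{"xyz":[0.3,0.02,0],"rot":[0,0,0]},{"xyz":[0.6,0.04,0],"rot":[0,0,0]},{"xyz":[0.9,0.063,0],"rot":[0,0,0]}]' && python3 -m pendant '[{"xyz":[0.3,0.02,0],"rot":[0,0,0]},{"xyz":[0.6,0.04,0],"rot":[0,0,0]},{"xyz":[0.9,0.063,0],"rot":[0,0,0]}]' && python3 -m pendant '[{"xyz":[0.3,0.02,0],"rot":[0,0,0]},{"xyz":[0.6,0.04,0],"rot":[0,0,0]},{"xyz":[0.9,0.063,0],"rot":[0,0,0]}]' && python3 -m pendant '[{"xyz":[0.3,0.02,0],"rot":[0,0,0]},{"xyz":[0.6,0.04,0],"rot":[0,0,0]},{"xyz":[0.9,0.063,0],"rot":[0,0,0]}]' && python3 -m pendant '[{"xyz":[0.3,0.02,0],"rot":[0,0,0]},{"xyz":[0.6,0.04,0],"rot":[0,0,0]},{"xyz":[0.9,0.063,0],"rot":[0,0,0]}]' && python3 -m pendant '[{"xyz":[0.3,0.02,0],"rot":[0,0,0]},{"xyz":[0.6,0.04,0],"rot":[0,0,0]},{"xyz":[0.9,0.063,0],"rot":[0,0,0]}]' && python3 -m pendant '[{"xyz":[0.3,0.02,0],"rot":[0,0,0]},{"xyz":[0.6,0.04,0],"rot":[0,0,0]},{"xyz":[0.83,0.065,0],"rot":[0,0,0]},{"xyz":[0.83,0.065,0],"rot":[0,0,0]},{"xyz":[0.83,0.065,0.3],"rot":[0,0,0]}]' && python3 -m pendant '[{"xyz":[0,0,0.3],"rot":[0,0,0]},{"xyz":[0,0,0.6],"rot":[0,0,0]},{"xyz":[0,0,0.75],"rot":[0,0,0]},{"xyz":[0,0,0.75],"rot":[0,0,0]},{"xyz":[0,0,0.75],"rot":[0,0,0]}]'
python3 - <<'E'
from m import *
W=get_image('wrist');D=get_image('side');s=bot.observe();print(s['joint_positions'].round(2))
cv2.imwrite('pics/p6.png',np.hstack([W['color'][:,:,::-1][:,100:420],cv2.resize(D['color'][192:,160:400,::-1],(480,384))]))
E
```

```text
t: 20.6
ee_pos: [0.4598, -0.1009, 0.1242]
tcp_rot: [2.221, 2.221, 0.001]
wrist_force: [0.8, -0.4, -2.3]
gripper_width: 0.592
grasp_force: 63.0
t: 20.98
ee_pos: [0.4642, -0.0288, 0.1233]
tcp_rot: [-2.221, -2.221, 0.001]
wrist_force: [-0.0, -0.2, -1.5]
gripper_width: 0.594
grasp_force: 63.0
t: 21.35
ee_pos: [0.4692, 0.0431, 0.1233]
tcp_rot: [-2.221, -2.221, 0.001]
wrist_force: [-0.4, 0.0, -2.5]
gripper_width: 0.592
grasp_force: 63.0
t: 21.72
ee_pos: [0.4743, 0.115, 0.1233]
tcp_rot: [-2.221, -2.221, 0.001]
wrist_force: [1.6, 0.5, -3.2]
gripper_width: 0.591
grasp_force: 63.0
t: 22.1
ee_pos: [0.4793, 0.1869, 0.1232]
tcp_rot: [-2.221, -2.221, 0.002]
wrist_force: [-0.4, -1.0, -2.0]
gripper_width: 0.589
grasp_force: 63.0
t: 22.48
ee_pos: [0.4844, 0.2588, 0.1231]
tcp_rot: [-2.221, -2.221, 0.002]
wrist_force: [1.0, -0.3, -3.0]
gripper_width: 0.594
grasp_force: 63.0
t: 22.85
ee_pos: [0.4899, 0.3318, 0.1236]
tcp_rot: [-2.221, -2.221, 0.0]
wrist_force: [-0.4, 0.1, -2.6]
gripper_width: 0.596
grasp_force: 63.0
t: 23.48
ee_pos: [0.4964, 0.3972, 0.1011]
tcp_rot: [2.221, 2.22, 0.005]
wrist_force: [-0.1, -0.2, -3.6]
gripper_width: 0.59
grasp_force: 63.0
t: 24.1
ee_pos: [0.4957, 0.3971, 0.0408]
tcp_rot: [2.222, 2.221, 0.002]
wrist_force: [0.2, 0.2, -2.3]
gripper_width: 0.592
grasp_force: 63.0
[-0.68  0.64 -0.11  1.73  0.09  0.78 -0.83]
```

View pics/p6.png

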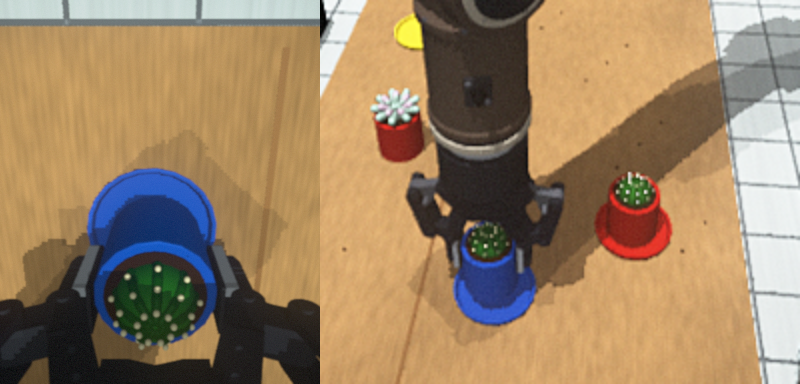

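The blue pot is centred over the blue saucer, and the red pot stands well in its own. Lowering the blue pot.

```bash
python3 -m pendant '[{"xyz":[0,0,0.07],"rot":[0,0,0]},{"xyz":[0,0,0.14],"rot":[0,0,0]},{"xyz":[0,0,0.18],"rot":[0,0,0]},{"xyz":[0,0,0.2],"rot":[0,0,0]},{"xyz":[0,0,0.2],"rot":[0,0,0]},{"xyz":[0,0,0.2],"rot":[0,0,0]}]'
python3 -m pendant '[{"xyz":[0,0,0.006],"rot":[0,0,0]},{"xyz":[0,0,0.012],"rot":[0,0,0]},{"xyz":[0,0,0.012],"rot":[0,0,0]},{"xyz":[0,0,0.012],"rot":[0,0,0]}]'
```

```text
t: 24.95
ee_pos: [0.4951, 0.3968, 0.0238]
tcp_rot: [2.221, 2.222, 0.0]
wrist_force: [-0.5, -1.1, -0.6]
gripper_width: 0.595
grasp_force: 63.4
t: 25.45
ee_pos: [0.495, 0.3968, 0.0238]
tcp_rot: [2.221, 2.221, 0.0]
wrist_force: [-3.1, -3.5, 8.0]
gripper_width: 0.591
grasp_force: 63.9
```

Contact. Releasing, then travelling at height to the yellow cactus (dy = −0.80 m).

```bash
python3 -m pendant '[{"xyz":[0,0,0],"rot":[0,0,0]},{"xyz":[0,0,0],"rot":[0,0,0]},{"xyz":[0,0,0],"rot":[0,0,0]},{"xyz":[0,0,0],"rot":[0,0,0]},{"xyz":[0,0,0],"rot":[0,0,0]}]' -1 && python3 -m pendant '[{"xyz":[0,0,-0.15],"rot":[0,0,0]},{"xyz":[0,0,-0.4],"rot":[0,0,0]},{"xyz":[0,0,-0.7],"rot":[0,0,0]},{"xyz":[0,0,-1],"rot":[0,0,0]}]' && python3 -m pendant '[{"xyz":[-0.2,0,-0.4],"rot":[0,0,0]},{"xyz":[-0.5,0,-0.6],"rot":[0,0,0]},{"xyz":[-1,0,-0.6],"rot":[0,0,0]}]' && python3 -m pendant '[{"xyz":[-0.5,0,0],"rot":[0,0,0]},{"xyz":[-1,0,0],"rot":[0,0,0]}]' && python3 -m pendant '[{"xyz":[-0.5,0,0],"rot":[0,0,0]},{"xyz":[-1,0,0],"rot":[0,0,0]}]' && python3 -m pendant '[{"xyz":[-0.5,0,0],"rot":[0,0,0]},{"xyz":[-1,0,0],"rot":[0,0,0]}]' && python3 -m pendant '[{"xyz":[-0.5,0,0],"rot":[0,0,0]},{"xyz":[-1,0,0],"rot":[0,0,0]}]' && python3 -m pendant '[{"xyz":[-0.5,0,0],"rot":[0,0,0]},{"xyz":[-1,0,0],"rot":[0,0,0]}]' && python3 -m pendant '[{"xyz":[-0.5,0,0],"rot":[0,0,0]},{"xyz":[-1,0,0],"rot":[0,0,0]}]' && python3 -m pendant '[{"xyz":[-0.5,0,0],"rot":[0,0,0]},{"xyz":[-1,0,0],"rot":[0,0,0]}]' && python3 -m pendant '[{"xyz":[-0.5,0,0],"rot":[0,0,0]},{"xyz":[-1,0,0],"rot":[0,0,0]}]' && python3 -m pendant '[{"xyz":[-0.4,0,0],"rot":[0,0,0]},{"xyz":[-0.8,0,0],"rot":[0,0,0]},{"xyz":[-1,0,0],"rot":[0,0,0]},{"xyz":[-1,0,0],"rot":[0,0,0]},{"xyz":[-1,0,0],"rot":[0,0,0]}]' | head -8
python3 - <<'E'
from m import *
W=get_image('wrist');S=get_image('scene');D=get_image('side');print(bot.observe()['t'],bot.observe()['ee_pos'])
m,st,ce=mask(W,'yellow',(253,190),60);print(st,circ(pts(W,m)),circ(pts(D,mask(D,'yellow',(279,136),18)[0])))
cv2.imwrite('pics/p7.png',np.hstack([W['color'][:,:,::-1][:,50:460],S['color'][:,100:480,::-1]]))
E
```

```text
t: 26.08
ee_pos: [0.4951, 0.3968, 0.0228]
tcp_rot: [-2.221, -2.221, -0.0]
wrist_force: [0.6, 0.5, 0.2]
gripper_width: 0.998
grasp_force: 0.0
t: 26.58
ee_pos: [0.4955, 0.3971, 0.1053]
tcp_rot: [2.221, 2.221, 0.003]
wrist_force: [0.3, 0.5, -0.1]
gripper_width: 1.006
grasp_force: 0.0
t: 26.95
ee_pos: [0.4958, 0.3182, 0.1543]
tcp_rot: [2.219, 2.224, 0.009]
wrist_force: [1.2, -0.8, -0.4]
gripper_width: 0.999
grasp_force: 0.0
t: 27.2
ee_pos: [0.4954, 0.2358, 0.1527]
tcp_rot: [2.221, 2.221, 0.004]
wrist_force: [0.1, -0.2, -0.5]
gripper_width: 0.998
grasp_force: 0.0
t: 27.45
ee_pos: [0.4955, 0.1557, 0.1526]
tcp_rot: [2.221, 2.221, 0.003]
wrist_force: [-0.4, -0.5, -0.4]
gripper_width: 1.005
grasp_force: 0.0
t: 27.7
ee_pos: [0.4955, 0.0757, 0.1526]
tcp_rot: [2.221, 2.221, 0.003]
wrist_force: [1.3, -0.3, -0.5]
gripper_width: 1.0
grasp_force: 0.0
t: 27.95
ee_pos: [0.4955, -0.0044, 0.1526]
tcp_rot: [2.22, 2.22, 0.003]
wrist_force: [0.8, -0.4, 0.7]
gripper_width: 1.004
grasp_force: 0.0
t: 28.2
ee_pos: [0.4956, -0.0845, 0.1526]
tcp_rot: [2.22, 2.22, 0.003]
wrist_force: [-0.1, 0.1, 0.3]
gripper_width: 0.999
grasp_force: 0.0
t: 28.45
ee_pos: [0.4956, -0.1645, 0.1527]
tcp_rot: [2.22, 2.22, 0.003]
wrist_force: [-0.2, -0.3, -0.9]
gripper_width: 1.002
grasp_force: 0.0
t: 28.7
ee_pos: [0.4955, -0.2445, 0.1527]
tcp_rot: [2.22, 2.22, 0.002]
wrist_force: [-0.2, -0.0, 0.3]
gripper_width: 1.001
grasp_force: 0.0
t: 28.95
ee_pos: [0.4955, -0.3245, 0.1527]
tcp_rot: [2.22, 2.22, 0.002]
wrist_force: [0.5, 0.2, -0.2]
gripper_width: 1.002
grasp_force: 0.0
t: 29.58
ee_pos: [0.4956, -0.4016, 0.1511]
tcp_rot: [-2.22, -2.223, -0.002]
wrist_force: [0.3, 0.4, 0.2]
gripper_width: 1.003
grasp_force: 0.0
29.725 [ 0.49563863 -0.40184537  0.15099665]
[ 219  150   65   76 1893] (array([ 0.49252405, -0.40247994]), 405) (array([ 0.49526237, -0.40219973]), 118)
```

View pics/p7.png

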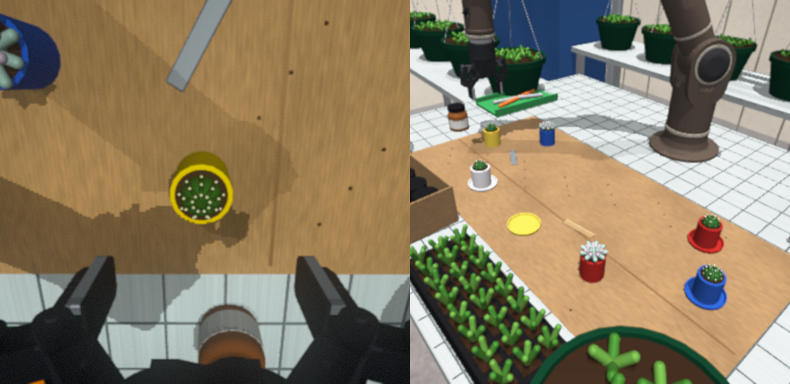

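Three pots are standing in their saucers. The yellow cactus is centred between the fingers at wrist composite (201,185), and the bottle is about 15 cm away, off the descent path. Gripping it.

```bash
python3 -m pendant '[{"xyz":[0,0,0.25],"rot":[0,0,0]},{"xyz":[0,0,0.5],"rot":[0,0,0]},{"xyz":[0,0,0.75],"rot":[0,0,0]},{"xyz":[0,0,1],"rot":[0,0,0]}]' && python3 -m pendant '[{"xyz":[0,0,0.25],"rot":[0,0,0]},{"xyz":[0,0,0.45],"rot":[0,0,0]},{"xyz":[0,0,0.63],"rot":[0,0,0]},{"xyz":[0,0,0.63],"rot":[0,0,0]}]' && python3 -m pendant '[{"xyz":[0,0,0],"rot":[0,0,0]},{"xyz":[0,0,0],"rot":[0,0,0]},{"xyz":[0,0,0],"rot":[0,0,0]},{"xyz":[0,0,0],"rot":[0,0,0]},{"xyz":[0,0,0],"rot":[0,0,0]},{"xyz":[0,0,0],"rot":[0,0,0]}]' 1 && python3 -m pendant '[{"xyz":[0,0,-0.2],"rot":[0,0,0]},{"xyz":[0,0,-0.5],"rot":[0,0,0]},{"xyz":[0,0,-0.8],"rot":[0,0,0]},{"xyz":[0,0,-1],"rot":[0,0,0]},{"xyz":[0,0,-1],"rot":[0,0,0]}]'
```

```text
t: 30.22
ee_pos: [0.4955, -0.4025, 0.0702]
tcp_rot: [2.22, 2.222, 0.001]
wrist_force: [-0.2, 0.8, -0.2]
gripper_width: 0.996
grasp_force: 0.0
t: 30.72
ee_pos: [0.4944, -0.4028, 0.0191]
tcp_rot: [-2.22, -2.22, 0.001]
wrist_force: [0.2, -0.3, 0.2]
gripper_width: 1.0
grasp_force: 0.0
t: 31.48
ee_pos: [0.4955, -0.4038, 0.0216]
tcp_rot: [2.22, 2.22, 0.0]
wrist_force: [-0.5, -0.1, 6.3]
gripper_width: 0.597
grasp_force: 62.7
t: 32.1
ee_pos: [0.4958, -0.4037, 0.102]
tcp_rot: [2.22, 2.22, 0.001]
wrist_force: [0.2, 0.1, -2.4]
gripper_width: 0.592
grasp_force: 62.7
```

```bash
python3 -m pendant '[{"xyz":[0.25,0,-0.15],"rot":[0,0,0]},{"xyz":[0.55,0,-0.3],"rot":[0,0,0]},{"xyz":[0.855,0,-0.3],"rot":[0,0,0]}]' && python3 -m pendant '[{"xyz":[0.3,0,0],"rot":[0,0,0]},{"xyz":[0.6,0,0],"rot":[0,0,0]},{"xyz":[0.855,0,0],"rot":[0,0,0]}]' && python3 -m pendant '[{"xyz":[0.3,0,0],"rot":[0,0,0]},{"xyz":[0.6,0,0],"rot":[0,0,0]},{"xyz":[0.855,0,0],"rot":[0,0,0]}]' && python3 -m pendant '[{"xyz":[0.3,0.22,0],"rot":[0,0,0]},{"xyz":[0.6,0.44,0],"rot":[0,0,0]},{"xyz":[0.855,0.65,0],"rot":[0,0,0]}]' && python3 -m pendant '[{"xyz":[0.3,0.22,0],"rot":[0,0,0]},{"xyz":[0.6,0.44,0],"rot":[0,0,0]},{"xyz":[0.855,0.65,0],"rot":[0,0,0]}]' && python3 -m pendant '[{"xyz":[0.3,0.22,0],"rot":[0,0,0]},{"xyz":[0.6,0.44,0],"rot":[0,0,0]},{"xyz":[0.855,0.65,0],"rot":[0,0,0]},{"xyz":[0.855,0.65,0],"rot":[0,0,0]},{"xyz":[0.855,0.65,0.3],"rot":[0,0,0]}]' && python3 -m pendant '[{"xyz":[0,0,0.3],"rot":[0,0,0]},{"xyz":[0,0,0.6],"rot":[0,0,0]},{"xyz":[0,0,0.75],"rot":[0,0,0]},{"xyz":[0,0,0.75],"rot":[0,0,0]},{"xyz":[0,0,0.75],"rot":[0,0,0]}]'
python3 - <<'E'
from m import *
W=get_image('wrist');D=get_image('side')
cv2.imwrite('pics/p8.png',np.hstack([W['color'][:,:,::-1][:,100:420],cv2.resize(D['color'][120:312,120:360,::-1],(480,384))]))
E
```

```text
t: 32.48
ee_pos: [0.4958, -0.3324, 0.1256]
tcp_rot: [2.219, 2.222, 0.002]
wrist_force: [0.2, 0.7, -2.5]
gripper_width: 0.594
grasp_force: 62.8
t: 32.85
ee_pos: [0.4952, -0.2636, 0.1247]
tcp_rot: [-2.219, -2.223, -0.001]
wrist_force: [-0.2, 0.6, -2.4]
gripper_width: 0.592
grasp_force: 62.8
t: 33.22
ee_pos: [0.495, -0.1958, 0.1246]
tcp_rot: [-2.22, -2.223, -0.0]
wrist_force: [-0.3, 0.5, -1.7]
gripper_width: 0.593
grasp_force: 62.8
t: 33.6
ee_pos: [0.5474, -0.1274, 0.1247]
tcp_rot: [-2.22, -2.223, -0.001]
wrist_force: [-0.4, 0.2, -1.7]
gripper_width: 0.593
grasp_force: 62.8
t: 33.98
ee_pos: [0.5994, -0.0591, 0.1246]
tcp_rot: [-2.22, -2.223, -0.0]
wrist_force: [-0.2, -0.6, -1.7]
gripper_width: 0.593
grasp_force: 62.8
t: 34.6
ee_pos: [0.6522, 0.0072, 0.1019]
tcp_rot: [2.219, 2.22, 0.003]
wrist_force: [0.1, -1.0, -0.9]
gripper_width: 0.595
grasp_force: 63.0
t: 35.22
ee_pos: [0.6517, 0.007, 0.0414]
tcp_rot: [2.221, 2.22, 0.002]
wrist_force: [-0.1, -0.9, -2.4]
gripper_width: 0.591
grasp_force: 63.0
```

View pics/p8.png

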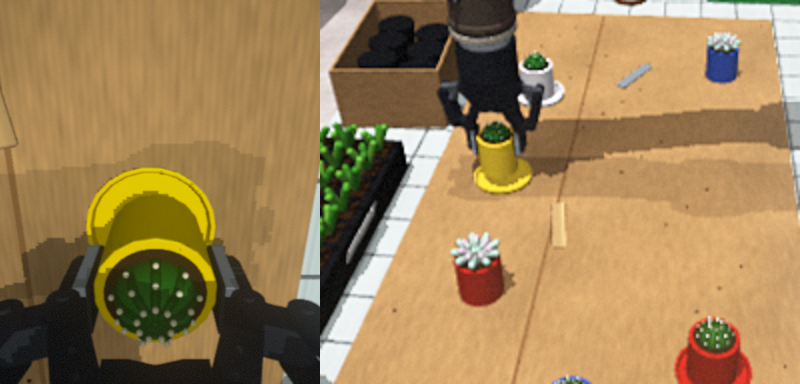

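The yellow pot is centred over its saucer. Lowering it.

```bash
python3 -m pendant '[{"xyz":[0,0,0.07],"rot":[0,0,0]},{"xyz":[0,0,0.14],"rot":[0,0,0]},{"xyz":[0,0,0.18],"rot":[0,0,0]},{"xyz":[0,0,0.2],"rot":[0,0,0]},{"xyz":[0,0,0.2],"rot":[0,0,0]},{"xyz":[0,0,0.2],"rot":[0,0,0]}]'
python3 -m pendant '[{"xyz":[0,0,0.006],"rot":[0,0,0]},{"xyz":[0,0,0.012],"rot":[0,0,0]},{"xyz":[0,0,0.012],"rot":[0,0,0]},{"xyz":[0,0,0.012],"rot":[0,0,0]}]'
```

```text
t: 36.08
ee_pos: [0.6509, 0.0072, 0.0246]
tcp_rot: [-2.221, -2.221, 0.0]
wrist_force: [-2.9, 0.1, 2.9]
gripper_width: 0.595
grasp_force: 63.2
t: 36.58
ee_pos: [0.6509, 0.0072, 0.0245]
tcp_rot: [-2.221, -2.221, 0.0]
wrist_force: [-5.7, -0.1, 11.2]
gripper_width: 0.595
grasp_force: 64.0
```

```bash
python3 -m pendant '[{"xyz":[0,0,0],"rot":[0,0,0]},{"xyz":[0,0,0],"rot":[0,0,0]},{"xyz":[0,0,0],"rot":[0,0,0]},{"xyz":[0,0,0],"rot":[0,0,0]},{"xyz":[0,0,0],"rot":[0,0,0]}]' -1 && python3 -m pendant '[{"xyz":[0,0,-0.15],"rot":[0,0,0]},{"xyz":[0,0,-0.4],"rot":[0,0,0]},{"xyz":[0,0,-0.7],"rot":[0,0,0]},{"xyz":[0,0,-1],"rot":[0,0,0]}]' && python3 -m pendant '[{"xyz":[0,0,-0.4],"rot":[0,0,0]},{"xyz":[0,0,-0.8],"rot":[0,0,0]},{"xyz":[0,0,-1],"rot":[0,0,0]},{"xyz":[0,0,-1],"rot":[0,0,0]},{"xyz":[0,0,-1],"rot":[0,0,0]}]'
python3 - <<'E'
from m import *
S=get_image('scene');D=get_image('side')
cv2.imwrite('pics/p9.png',np.hstack([S['color'][:,90:480,::-1],D['color'][:,100:490,::-1]]))
E
```

```text
t: 37.2
ee_pos: [0.6511, 0.0072, 0.0234]
tcp_rot: [2.221, 2.221, -0.0]
wrist_force: [0.1, 0.0, 0.1]
gripper_width: 1.002
grasp_force: 0.0
t: 37.7
ee_pos: [0.6516, 0.0072, 0.106]
tcp_rot: [2.221, 2.221, 0.002]
wrist_force: [0.6, 1.3, 0.1]
gripper_width: 0.996
grasp_force: 0.0
t: 38.33
ee_pos: [0.6504, 0.0072, 0.1824]
tcp_rot: [-2.221, -2.221, 0.002]
wrist_force: [0.1, 0.2, -1.2]
gripper_width: 0.998
grasp_force: 0.0
```

View pics/p9.png

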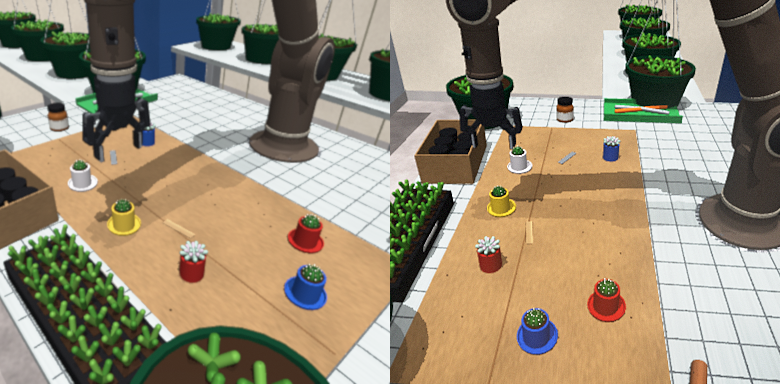

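All four cacti stand upright in their saucers: scene composite yellow (123,217), white (80,178), red (308,233), blue (308,285). The rosettes are untouched at (192,262) and (148,135), and the gripper is clear. Handing in.

```bash
python3 -c "
from bench import bot
print(bot.finish_job())"
```

```text
the job is handed in; nothing more can be done
None
```

I handed the job in after about 38 s of robot time: the last pictures show all four ball cacti upright in the saucers of their own colour, with both rosettes where they started; no verdict was returned.

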